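# Open the medicine safe by feel

## Robot

A 6-joint arm with a two-finger parallel gripper is mounted at the origin on the work surface. World frame = base frame: x ahead of the robot, y to its left, z up, the work surface at z = 0. Lengths are in m, angles in rad, forces in N, time in s.
With the tool pointing down it reaches from about 0.3 to 1 m from the base axis. Payload 5.1 kg.
Tool frame: the origin (TCP) lies at the very end of the fingers, on their centre line; the grasp point (between the pads) lies 19 mm behind it; z points along the fingers, y is the line along which they close (so a half turn about z gives the same grasp; the last joint's range is limited). The gripper opens to 95 mm and grips with 3 to 60 N. Pads are 20 mm wide; open, the fingers measure 119 mm over their backs; the gripper's body (75 mm by 180 mm) begins 59 mm behind the grasp point.
Start: joints at [-1.283, 0.124, 1.65, -0, 1.367, -0.083], TCP at [0.236, -0.606, 0.191] pointing down, gripper open.
Joint ranges: [-2.61, 2.61], [-1.02, 2.33], [0.03, 2.71], [-1.35, 4.49], [0.32, 2.68], [-2.91, 2.91]. Speed limits (rad/s): [2.57, 2.57, 3.14, 3.14, 3.14, 3.14].

## Interface

Orientations are given as a rotation vector (axis times angle).
In Python, from workcell import bot, read_camera, calibration, nets gives the robot as it stands.
- The arm moves only by the tool servo_tool, never from a script. Its argument "targets" is a list of rows, each an object of numbers: "rx", "ry", "rz": the turn, a rotation vector about the tool's x, y, z in degrees; "tx", "ty", "tz": the shift along the tool's x, y, z in mm; "hand": the finger opening in mm, from 0 to 95.1. In form: [{"rx": .., "ry": .., "rz": .., "tx": .., "ty": .., "tz": .., "hand": ..}, ...]. A call has exactly 8 rows; each row shifts and turns the commanded pose from where the row before left it, along the tool's axes as they then stand; what a row does not reach is not made up. A row lasts 1/10 s, in which the tool goes at most 50 mm and 8.59 degrees, less where a joint would pass 70% of its speed; a pose out of reach is approached as far as the arm can. A call is refused whole if a number of a shift passes 50 or a number of a turn 8.59, either way. A call with a gripper value outside its range is refused whole. The fingers move at their own pace and stop on an object; the grip force is fixed at half the most. Time passes only in rows, so rows that do not move let the fingers close, or fill a call up. It gives the time, the measured TCP pose, the force, the opening and the grip force at its end, in the units of the state.
- bot.read_state(): the state, without advancing time (a new reading comes with each control period).
- read_camera(name): name is "scene" or "side" or "wrist"; returns the picture (400x640x3 uint8, blue, green, red); there is no depth.
- calibration(name): a dict with "K" (3x3 intrinsics, pixels), "k1" (the pictures are not rectified: a ray, as slopes to the right and down, at radius r is drawn at 1 + k1 r^2 times it, then the intrinsics apply), "R" (3x3) and "t" (3): a world point X has camera coordinates R X + t; the wrist camera has in their place "mount" (4x4, takes a point from camera to tool coordinates, whose origin is the TCP and whose axes are the flange's). Camera axes: x right, y down, z forward; pixel columns grow to the right and rows downward; lengths in m; the calibration is good to about 2 mm. A picture is of the moment at which its call begins: read the wrist's pose just before it. calibration takes no time and is no camera call.
- bot.finish_job(): hands the job in; it is judged then, once.
Trained networks look in the newest picture that a camera, given by its name, has taken for a name from the list of things; names that differ only in an ending like _2 or _b are one class to them, and where a whole thing is asked for, a point or a joint stands for the part that bears it (a point fixed in the world has none). Each returns a list of dicts, best first, with "score" (0 to 1); they miss things now and then, are a little off and sometimes report something else, mostly with a low value. They report only what shows in the picture. A call takes as long as a camera call.
- nets.cut_out(label, camera): "mask" (400x640 bool, what is visible of it) and "bbox" ([left, top, width, height] in pixels, round what is visible of it).
The state is a dict: "time": time; "joint_pos": joint angles; "qvel": joint speeds; "effort": joint torques, N m; "tool_pos": TCP position; "tool_rot": TCP orientation; "contact_force": force on the tool from outside, world axes, zero at the start; "moment": the same for the moment, N m; "grip_width": finger opening in m; "grip_force": force on a finger pad.
Only numpy, scipy, OpenCV 4.12 (cv2) and the standard library are available. Lean on these libraries where they do the work, as an engineer would, in place of code of your own. Each camera call takes 0.05 s, during which the arm holds its last target. There are 200 camera calls.

## Task

Open the grey medicine safe on the doctor's desk: turn its black bar knob slowly clockwise (seen from above) until you feel it drop into its hidden notch, push the knob straight down all the way and leave it down, then slide the lid fully open, away from the knob. Do not force the lid, and leave the other things on the desk where they are.

Things in the scene. Friction and masses are not known exactly. Their poses are not given: they have to be found in the camera images.
- safe: the grey painted steel medicine safe, fixed to the desk (all sizes in mm): 160 along its x, 290 along its y, top face 91 above its underside. Origin at the centre of its underside on the desk, z up. The black bar knob stands on its top at the -y end; the sliding lid covers the +y end and opens by sliding straight towards the safe's +y, until it overhangs that end.
- knob_axis (a point): where the knob's vertical turning axis meets the safe's top face (safe frame: x 0, y -85, z 91), fixed to the safe
- knob_top (a point): centre of the top of the knob, on its turning axis, 38 above the safe's top face (28 when pushed in); z up, its x runs along the bar. The knob is a black bar 70 long (x), 12 thick (y), 24 high, its underside 14 above the top face, on a round hub 30 across. It turns with the knob and sinks with it.
- knob_turn (a joint): knob angle in rad, growing clockwise seen from above, 0 to 3.0 between end stops; at 0 the bar lies along the safe's x. Starts at 0 to 0.5. It drags evenly (about 0.15 N m) except at one unmarked notch, different every time, between 0.9 and 2.5: there the drag vanishes over about 0.13 rad, the knob is drawn in by itself, then resists either way with about 0.4 N m (more turns it on past).
- knob_push (a joint): how far the knob is pushed straight down, m, 0 to 0.010. It takes about 6 N and stays where it is left (no spring). More than about 0.1 rad away from the notch it stops after about 2 mm; in the notch it goes down all the way. Only when pushed deeper than 0.008 is the lid free.
- lid (a joint): how far the lid has slid open towards the safe's +y, m, 0 shut to 0.085 fully open. Free, it takes about 2.5 N and stays where it is left; locked, it stops dead within 3 mm.
- lid_bar (a point): centre of the top of the lid's raised aluminium push bar: 90 long (safe's x), 12 thick (safe's y), 24 high, it rises from the lid's upper face at 91 above the desk to 115; moves with the lid. With the lid shut it is 65.5 towards +y from the safe's origin.
- heart_model: bystander: heart model on a round black stand, 135 high, stand 84 across; origin under its middle
- kidney_model: bystander: pink kidney model on a 50 x 75 black base, 44 high; origin under its middle
- red_pen: bystander: red ballpoint pen, 130 long, 9 thick; origin under its middle
- green_pen: bystander: green ballpoint pen, 130 long, 9 thick; origin under its middle
- stapler: bystander: black and steel desk stapler, 130 x 34 x 37 high; origin under its middle
- spectacles: bystander: folded copper-rimmed spectacles, 120 wide, 10 high; origin under its middle
- mug: bystander: white mug, 80 across, 90 high; origin under its middle

How it is judged:
By the outcome, as a careful person would: the job done as asked, in the order asked, and still so for the second after the job is handed in, with the robot touching nothing.
It also fails if it takes over 72 s, if anything falls off the work surface, if the arm or the gripper's body presses on something with over 40 N, if the wrist force passes 120 N, or if a joint passes its speed limit or range.

## Working session

There is one attempt and no reset: what is moved stays moved. The work goes in short steps, Python scripts to look and compute and a tool call to move; the robot and the scene stay as the last step left them, time stands still between calls to the robot, and variables do not carry over. Pictures are saved under pics/ and viewed, at most 10 in all, crops included, and the job is handed in when it is done.

Besides the shell and the picture viewer there is one more tool, called by a JSON object that holds its "fn" and its "kwargs". servo_tool: Moves the arm, as the interface text tells. Its arguments: {"type":"object","properties":{"targets":{"type":"array"}},"required":["targets"]}

```bash
mkdir -p pics
cat > h.py <<'E'
import numpy as np, cv2
from scipy.spatial.transform import Rotation as Rn
from workcell import bot, read_camera, calibration, nets
def ray(name,px,state=None):
    c=calibration(name);K=np.array(c["K"]);k1=c["k1"]
    px=np.atleast_2d(np.array(px,float)); d=np.c_[(px[:,0]-K[0,2])/K[0,0],(px[:,1]-K[1,2])/K[1,1]]
    u=d.copy()
    for _ in range(20): u=d/(1+k1*(u**2).sum(1,keepdims=True))
    v=np.c_[u,np.ones(len(u))]
    if name=="wrist":
        M=np.array(c["mount"]);R=Rn.from_rotvec(state["tool_rot"]).as_matrix()
        return R@M[:3,3]+np.array(state["tool_pos"]),(R@M[:3,:3]@v.T).T
    R=np.array(c["R"]);t=np.array(c["t"]); return -R.T@t,(R.T@v.T).T
def atz(name,px,z,state=None):
    o,d=ray(name,px,state); return o+d*((z-o[2])/d[:,2])[:,None]
E
python3 - <<'E'
from h import *
for n in ("scene","side"):
    im=read_camera(n); cv2.imwrite(f"pics/{n}0.png",im)
    for l in ("safe","knob_top","lid_bar"):
        for r in nets.cut_out(l,n)[:2]:
            m=r["mask"].astype(np.uint8);ys,xs=np.nonzero(m)
            q=cv2.minAreaRect(np.c_[xs,ys].astype(np.float32))
            print(n,l,round(r["score"],2),r["bbox"],m.sum(),np.round(cv2.boxPoints(q)).tolist())
s=bot.read_state();print(s["time"],s["tool_rot"],s["tool_pos"])
E
```

```text
scene safe 0.7 [277.7, 147.5, 113.2, 123.7] 7705 [[269.0, 178.0], [331.0, 136.0], [399.0, 236.0], [336.0, 277.0]]
scene knob_top 0.83 [304.4, 161.7, 24.9, 16.3] 253 [[302.0, 167.0], [326.0, 160.0], [330.0, 172.0], [305.0, 179.0]]
scene knob_top 0.43 [305.7, 184.7, 80.5, 63.3] 3030 [[304.0, 204.0], [362.0, 175.0], [387.0, 225.0], [329.0, 253.0]]
scene lid_bar 0.95 [306.5, 182.2, 78.9, 62.6] 2992 [[305.0, 204.0], [360.0, 174.0], [386.0, 224.0], [331.0, 253.0]]
scene lid_bar 0.65 [278.6, 151.6, 112.9, 118.6] 7839 [[269.0, 178.0], [331.0, 135.0], [399.0, 235.0], [337.0, 278.0]]
side safe 0.94 [238.3, 162.4, 136.9, 165.2] 13551 [[233.0, 182.0], [327.0, 148.0], [381.0, 293.0], [287.0, 328.0]]
side knob_top 0.91 [295.7, 243.5, 39.7, 19.8] 600 [[294.0, 249.0], [334.0, 239.0], [339.0, 260.0], [299.0, 269.0]]
side lid_bar 0.91 [239.6, 167.2, 99.8, 74.2] 4763 [[240.0, 181.0], [316.0, 155.0], [337.0, 217.0], [261.0, 243.0]]
0.4 [-3.08745202e+00 -5.79051074e-01 -5.99516590e-06] [ 0.23549584 -0.60572315  0.19077108]
```

View pics/scene0.png

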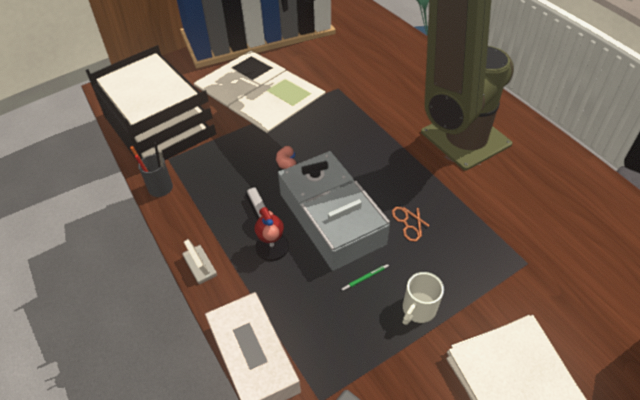

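View pics/side0.png

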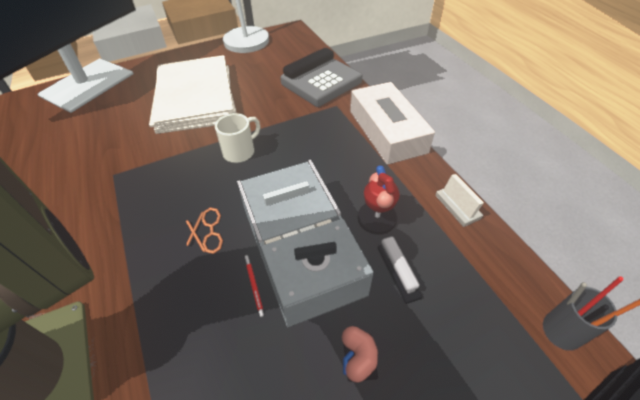

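The scene view shows the knob bar at about (315,168) and the lid bar at (345,209). The side view shows the knob at (316,251), the lid bar at (288,191), the heart at (378,200), the stapler at (402,268) and the red pen at (254,285).

Run:
```python
from h import *
for n,k,l,e in (("scene",(315,168),(345,209),[(303,168),(328,164),(330,215),(361,202)]),("side",(316,250),(288,190),[(295,251),(336,246),(264,198),(312,184)])):
    print(n,atz(n,[k],.12).round(4),atz(n,[l],.113).round(4)); E=np.r_[atz(n,e[:2],.125),atz(n,e[2:],.113)]; print(E.round(3).tolist())
    for a,b in((0,1),(2,3)):
        d=E[b]-E[a];print(np.linalg.norm(d).round(3),np.degrees(np.arctan2(d[1],d[0])).round(1))
print(atz("side",[(378,222),(402,268),(254,285),(360,355),(205,230)],0.0).round(3).tolist())
print({k:np.round(v,3).tolist() for k,v in bot.read_state().items() if k!="effort"})
print(np.round(calibration("wrist")["mount"],3).tolist(), calibration("wrist")["K"])
```

```text
scene [[ 0.5169 -0.0465  0.12  ]] [[0.5267 0.1042 0.113 ]]
[[0.545, -0.059, 0.125], [0.484, -0.036, 0.125], [0.567, 0.1, 0.113], [0.482, 0.107, 0.113]]
0.065 159.0
0.086 174.9
side [[ 0.518  -0.0525  0.12  ]] [[0.5293 0.0957 0.113 ]]
[[0.485, -0.042, 0.125], [0.55, -0.063, 0.125], [0.481, 0.097, 0.113], [0.577, 0.09, 0.113]]
0.068 -17.8
0.096 -4.5
[[0.698, 0.022, 0.0], [0.682, -0.095, 0.0], [0.409, -0.003, 0.0], [0.526, -0.204, 0.0], [0.357, 0.165, 0.0]]
{'time': 0.4, 'joint_pos': [-1.283, 0.124, 1.65, 0.0, 1.367, -0.083], 'qvel': [0.0, -0.001, -0.004, 0.0, -0.002, -0.0], 'tool_pos': [0.235, -0.606, 0.191], 'tool_rot': [-3.087, -0.579, -0.0], 'contact_force': [-0.099, 0.35, -0.205], 'moment': [-0.029, 0.046, -0.005], 'grip_force': 0.0, 'grip_width': 0.095}
[[0.001, -0.967, -0.256, 0.073], [1.0, 0.0, 0.001, -0.0], [-0.001, -0.256, 0.967, -0.194], [0.0, 0.0, 0.0, 1.0]] [[304.6408053    0.         317.14109717]
 [  0.         304.6408053  197.33126334]
 [  0.           0.           1.        ]]
```

{"fn": "servo_tool", "kwargs": {"targets": [{"tx":29,"ty":-26,"tz":-8,"rx":0,"ry":0,"rz":0,"hand":95},{"tx":29,"ty":-26,"tz":-8,"rx":0,"ry":0,"rz":0,"hand":95},{"tx":29,"ty":-26,"tz":-8,"rx":0,"ry":0,"rz":0,"hand":95},{"tx":29,"ty":-26,"tz":-8,"rx":0,"ry":0,"rz":0,"hand":95},{"tx":29,"ty":-26,"tz":-8,"rx":0,"ry":0,"rz":0,"hand":95},{"tx":29,"ty":-26,"tz":-8,"rx":0,"ry":0,"rz":0,"hand":95},{"tx":29,"ty":-26,"tz":-8,"rx":0,"ry":0,"rz":0,"hand":95},{"tx":29,"ty":-26,"tz":-4,"rx":0,"ry":0,"rz":0,"hand":95}]}}

```text
time: 1.2
tool_pos: [0.377, -0.3267, 0.2521]
tool_rot: [3.086, 0.578, 0.002]
contact_force: [1.1, -0.7, 0.9]
grip_width: 0.0951
grip_force: 0.0
```

{"fn": "servo_tool", "kwargs": {"targets": [{"tx":29,"ty":-26,"tz":0,"rx":0,"ry":0,"rz":0,"hand":95},{"tx":29,"ty":-26,"tz":0,"rx":0,"ry":0,"rz":0,"hand":95},{"tx":29,"ty":-26,"tz":0,"rx":0,"ry":0,"rz":0,"hand":95},{"tx":29,"ty":-26,"tz":0,"rx":0,"ry":0,"rz":0,"hand":95},{"tx":29,"ty":-26,"tz":0,"rx":0,"ry":0,"rz":0,"hand":95},{"tx":29,"ty":-26,"tz":0,"rx":0,"ry":0,"rz":0,"hand":95},{"tx":29,"ty":-26,"tz":0,"rx":0,"ry":0,"rz":0,"hand":95},{"tx":29,"ty":-26,"tz":0,"rx":0,"ry":0,"rz":0,"hand":95}]}}

```text
time: 2.0
tool_pos: [0.5177, -0.0484, 0.2513]
tool_rot: [3.087, 0.579, 0.001]
contact_force: [0.6, -0.6, -0.4]
grip_width: 0.0948
grip_force: 0.0
```

{"fn": "servo_tool", "kwargs": {"targets": [{"tx":0,"ty":0,"tz":0,"rx":0,"ry":0,"rz":-8.5,"hand":95},{"tx":0,"ty":0,"tz":0,"rx":0,"ry":0,"rz":-8.5,"hand":95},{"tx":0,"ty":0,"tz":0,"rx":0,"ry":0,"rz":-8.5,"hand":95},{"tx":0,"ty":0,"tz":0,"rx":0,"ry":0,"rz":-8.5,"hand":95},{"tx":0,"ty":0,"tz":0,"rx":0,"ry":0,"rz":-8.5,"hand":95},{"tx":0,"ty":0,"tz":0,"rx":0,"ry":0,"rz":-8.5,"hand":95},{"tx":0,"ty":0,"tz":0,"rx":0,"ry":0,"rz":-8.5,"hand":95},{"tx":0,"ty":0,"tz":0,"rx":0,"ry":0,"rz":-8.5,"hand":95}]}}

```text
time: 2.8
tool_pos: [0.5172, -0.0499, 0.2511]
tool_rot: [2.229, 2.214, 0.0]
contact_force: [0.2, -0.0, 0.5]
grip_width: 0.0951
grip_force: 0.0
```

{"fn": "servo_tool", "kwargs": {"targets": [{"tx":0,"ty":0,"tz":0,"rx":0,"ry":0,"rz":-8.5,"hand":95},{"tx":0,"ty":0,"tz":0,"rx":0,"ry":0,"rz":-8.5,"hand":95},{"tx":0,"ty":0,"tz":0,"rx":0,"ry":0,"rz":-8.5,"hand":95},{"tx":0,"ty":0,"tz":0,"rx":0,"ry":0,"rz":-8.5,"hand":95},{"tx":0,"ty":0,"tz":0,"rx":0,"ry":0,"rz":-8.5,"hand":95},{"tx":0,"ty":0,"tz":0,"rx":0,"ry":0,"rz":-8.5,"hand":95},{"tx":0,"ty":0,"tz":0,"rx":0,"ry":0,"rz":-8.5,"hand":95},{"tx":0,"ty":0,"tz":0,"rx":0,"ry":0,"rz":-8.5,"hand":95}]}}

```text
time: 3.6
tool_pos: [0.5172, -0.05, 0.251]
tool_rot: [0.61, 3.082, 0.0]
contact_force: [-0.1, 0.4, -0.4]
grip_width: 0.0947
grip_force: 0.0
```

Run:
```python
from h import *
s=bot.read_state(); im=read_camera("wrist"); cv2.imwrite("pics/w1.png",im)
print({k:np.round(s[k],3).tolist() for k in("time","tool_pos","tool_rot","joint_pos","contact_force")})
for l,z in(("knob_top",.129),("lid_bar",.115)):
    for r in nets.cut_out(l,"wrist")[:1]:
        ys,xs=np.nonzero(r["mask"]); b=cv2.boxPoints(cv2.minAreaRect(np.c_[xs,ys].astype(np.float32)))
        print(l,r["score"],b.round().tolist(),atz("wrist",b,z,s).round(3).tolist())
```

```text
{'time': 3.6, 'tool_pos': [0.517, -0.05, 0.251], 'tool_rot': [0.61, 3.082, 0.0], 'joint_pos': [-0.2, -0.199, 1.864, 0.0, 1.477, -1.379], 'contact_force': [-0.122, 0.42, -0.425]}
knob_top 0.55 [[304.0, 152.0], [330.0, 152.0], [330.0, 217.0], [304.0, 217.0]] [[0.479, -0.048, 0.129], [0.489, -0.023, 0.129], [0.555, -0.049, 0.129], [0.544, -0.076, 0.129]]
lid_bar 0.78 [[353.0, 92.0], [497.0, 46.0], [537.0, 171.0], [392.0, 217.0]] [[0.443, 0.021, 0.115], [0.458, 0.167, 0.115], [0.596, 0.177, 0.115], [0.586, 0.015, 0.115]]
```

View pics/w1.png

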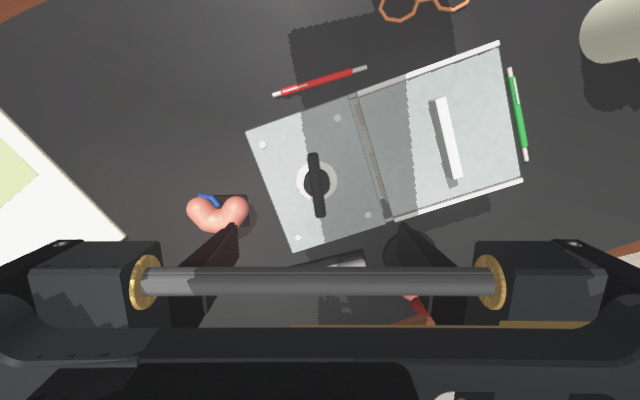

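The wrist view shows the knob bar from (313,153) to (320,216) and the lid bar from (441,98) to (457,179). The red pen, green pen and kidney are clear of both.

Run:
```python
from h import *
s=bot.read_state()
for e,z in(([(313,153),(320,216)],.129),([(441,98),(457,179)],.115),([(247,131),(293,251),(498,42),(522,180)],.091)):
    P=atz("wrist",e,z,s);d=P[0]-P[1];print(P.round(4).tolist(),P.mean(0).round(4),np.linalg.norm(d),np.degrees(np.arctan2(d[1],d[0])))
x=Rn.from_rotvec(s["tool_rot"]).as_matrix();print(x.round(3).tolist(),np.degrees(np.arctan2(x[1,0],x[0,0])))
im=cv2.imread("pics/w1.png");cv2.imwrite("pics/w1c.png",cv2.resize(im[120:240,260:400],None,fx=5,fy=5))
```

```text
[[0.4835, -0.0396, 0.129], [0.5495, -0.0594, 0.129]] [ 0.5165 -0.0495  0.129 ] 0.06889342232948595 163.2872330891749
[[0.4844, 0.1028, 0.115], [0.5728, 0.0942, 0.115]] [0.5286 0.0985 0.115 ] 0.08879584823185949 174.47878679933257
[[0.4354, -0.1012, 0.091], [0.5908, -0.1134, 0.091], [0.4565, 0.1825, 0.091], [0.6123, 0.1721, 0.091]] [0.5237 0.035  0.091 ] 0.15593302249755228 175.5224727396779
[[-0.921, 0.39, 0.0], [0.39, 0.921, 0.0], [-0.0, 0.0, -1.0]] 157.07511534030235
```

View pics/w1c.png

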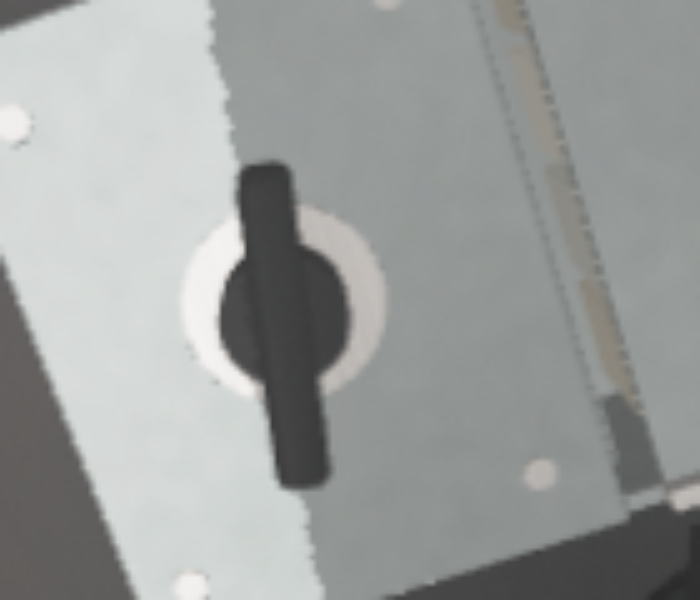

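The knob is at (0.517, -0.050) with the bar at yaw 163°, so the knob angle is about 0.21 rad, which fits the given geometry. Next I grasp it.

{"fn": "servo_tool", "kwargs": {"targets": [{"tx":0,"ty":0,"tz":18,"rx":0,"ry":0,"rz":-6,"hand":50},{"tx":0,"ty":0,"tz":20,"rx":0,"ry":0,"rz":0,"hand":50},{"tx":0,"ty":0,"tz":20,"rx":0,"ry":0,"rz":0,"hand":50},{"tx":0,"ty":0,"tz":20,"rx":0,"ry":0,"rz":0,"hand":50},{"tx":0,"ty":0,"tz":20,"rx":0,"ry":0,"rz":0,"hand":50},{"tx":0,"ty":0,"tz":20,"rx":0,"ry":0,"rz":0,"hand":50},{"tx":0,"ty":0,"tz":14,"rx":0,"ry":0,"rz":0,"hand":50},{"tx":0,"ty":0,"tz":10,"rx":0,"ry":0,"rz":0,"hand":50}]}}

```text
time: 4.55
tool_pos: [0.5168, -0.0499, 0.1078]
tool_rot: [-0.46, -3.107, -0.0]
contact_force: [0.7, 0.2, 0.1]
grip_width: 0.0501
grip_force: 0.0
```

{"fn": "servo_tool", "kwargs": {"targets": [{"tx":0,"ty":0,"tz":0,"rx":0,"ry":0,"rz":0,"hand":5},{"tx":0,"ty":0,"tz":0,"rx":0,"ry":0,"rz":0,"hand":5},{"tx":0,"ty":0,"tz":0,"rx":0,"ry":0,"rz":0,"hand":5},{"tx":0,"ty":0,"tz":0,"rx":0,"ry":0,"rz":0,"hand":5},{"tx":0,"ty":0,"tz":0,"rx":0,"ry":0,"rz":0,"hand":5},{"tx":0,"ty":0,"tz":0,"rx":0,"ry":0,"rz":0,"hand":5},{"tx":0,"ty":0,"tz":0,"rx":0,"ry":0,"rz":0,"hand":5},{"tx":0,"ty":0,"tz":0,"rx":0,"ry":0,"rz":0,"hand":5}]}}

```text
time: 5.35
tool_pos: [0.5172, -0.0499, 0.109]
tool_rot: [0.458, 3.108, 0.0]
contact_force: [-0.4, 0.5, 0.7]
grip_width: 0.0052
grip_force: 0.0
```

```bash
cat > r.py <<'E'
from h import *
s=bot.read_state();R=Rn.from_rotvec(s["tool_rot"]).as_matrix()
print("t",round(s["time"],2),"p",np.round(s["tool_pos"],4),"yaw",np.degrees(np.arctan2(R[1,0],R[0,0])).round(2),"F",np.round(s["contact_force"],2),"M",np.round(s["moment"],3),"q6eff",np.round(s["effort"][5],3),"q6",np.round(s["joint_pos"][5],3),"g",round(s["grip_width"],4),round(s["grip_force"],1))
E
python3 r.py
```

```text
t 5.35 p [ 0.5172 -0.0499  0.109 ] yaw 163.25 F [-0.4   0.47  0.71] M [ 0.081 -0.201  0.056] q6eff 0.0 q6 -1.478 g 0.0052 0.0
```

The fingers closed to 5 mm with no grip force, so I look.

Run:
```python
from h import *
a=read_camera("side")[140:340,210:410]; b=read_camera("scene")[120:270,260:410]
cv2.imwrite("pics/c2.png",np.hstack([cv2.resize(a,(400,400)),cv2.resize(b,(400,400))]))
s=bot.read_state();print(s["grip_width"],s["grip_force"])
```

```text
0.005342581782406088 0.0
```

View pics/c2.png

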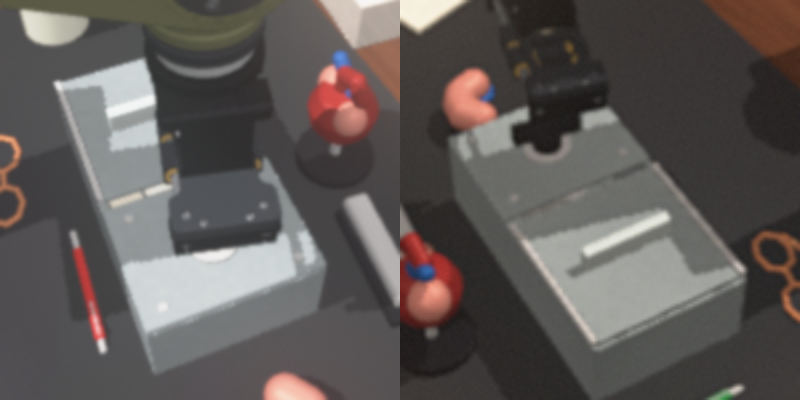

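The overview is ambiguous, because the fingers are hidden. The wrist camera should show the fingertips.

Run:
```python
from h import *
a=read_camera("wrist")[130:280,217:417]
cv2.imwrite("pics/w3.png",cv2.resize(a,(800,600),interpolation=cv2.INTER_CUBIC))
```

```text
(no output)
```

View pics/w3.png

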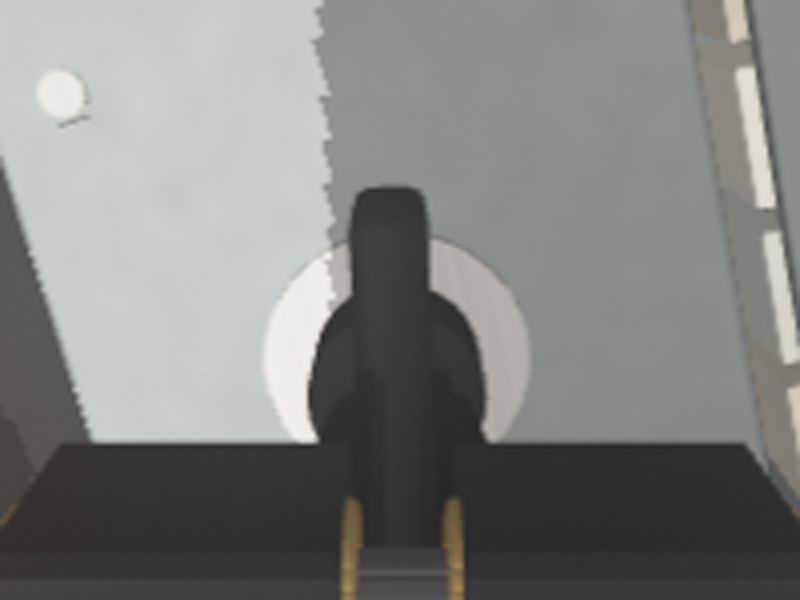

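The bar is aligned between the fingers. I close fully to see whether there is contact.

{"fn": "servo_tool", "kwargs": {"targets": [{"tx":0,"ty":0,"tz":0,"rx":0,"ry":0,"rz":0,"hand":0},{"tx":0,"ty":0,"tz":0,"rx":0,"ry":0,"rz":0,"hand":0},{"tx":0,"ty":0,"tz":0,"rx":0,"ry":0,"rz":0,"hand":0},{"tx":0,"ty":0,"tz":0,"rx":0,"ry":0,"rz":0,"hand":0},{"tx":0,"ty":0,"tz":0,"rx":0,"ry":0,"rz":0,"hand":0},{"tx":0,"ty":0,"tz":0,"rx":0,"ry":0,"rz":0,"hand":0},{"tx":0,"ty":0,"tz":0,"rx":0,"ry":0,"rz":0,"hand":0},{"tx":0,"ty":0,"tz":0,"rx":0,"ry":0,"rz":0,"hand":0}]}}

```text
time: 6.3
tool_pos: [0.5172, -0.05, 0.1089]
tool_rot: [0.458, 3.108, 0.0]
contact_force: [-0.4, 0.0, -0.5]
grip_width: 0.0004
grip_force: 0.0
```

```bash
python3 r.py
```

```text
t 6.3 p [ 0.5172 -0.05    0.1089] yaw 163.25 F [-0.38  0.03 -0.51] M [ 0.087 -0.128 -0.018] q6eff -0.0 q6 -1.478 g 0.0004 0.0
```

Run:
```python
from h import *
a=read_camera("wrist")[165:270,247:387].astype(float)
a=255*np.clip(a/110,0,1)**.6
cv2.imwrite("pics/w4.png",cv2.resize(a.astype(np.uint8),(800,600),interpolation=cv2.INTER_CUBIC))
```

```text
(no output)
```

View pics/w4.png

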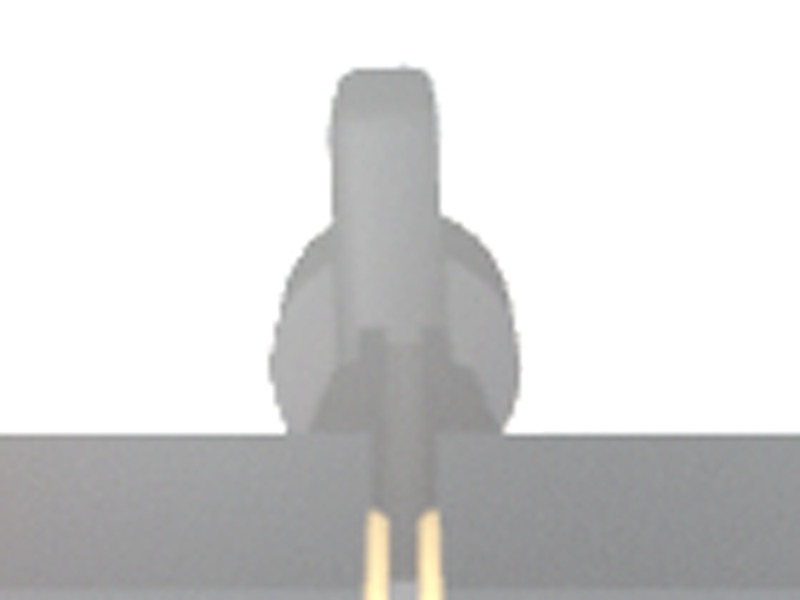

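The view fits fingertips ending at about the bar's top, although the TCP reading is 0.109. I open, go 8 mm lower and close again; the opening will show what they touch (12 = bar, 30 = hub).

{"fn": "servo_tool", "kwargs": {"targets": [{"tx":0,"ty":0,"tz":0,"rx":0,"ry":0,"rz":0,"hand":50},{"tx":0,"ty":0,"tz":0,"rx":0,"ry":0,"rz":0,"hand":50},{"tx":0,"ty":0,"tz":0,"rx":0,"ry":0,"rz":0,"hand":50},{"tx":0,"ty":0,"tz":0,"rx":0,"ry":0,"rz":0,"hand":50},{"tx":0,"ty":0,"tz":2,"rx":0,"ry":0,"rz":0,"hand":50},{"tx":0,"ty":0,"tz":2,"rx":0,"ry":0,"rz":0,"hand":50},{"tx":0,"ty":0,"tz":2,"rx":0,"ry":0,"rz":0,"hand":50},{"tx":0,"ty":0,"tz":2,"rx":0,"ry":0,"rz":0,"hand":50}]}}

```text
time: 7.15
tool_pos: [0.5171, -0.0499, 0.1007]
tool_rot: [-0.458, -3.108, -0.0]
contact_force: [0.1, -0.7, 0.0]
grip_width: 0.0497
grip_force: 0.0
```

{"fn": "servo_tool", "kwargs": {"targets": [{"tx":0,"ty":0,"tz":0,"rx":0,"ry":0,"rz":0,"hand":8},{"tx":0,"ty":0,"tz":0,"rx":0,"ry":0,"rz":0,"hand":8},{"tx":0,"ty":0,"tz":0,"rx":0,"ry":0,"rz":0,"hand":8},{"tx":0,"ty":0,"tz":0,"rx":0,"ry":0,"rz":0,"hand":8},{"tx":0,"ty":0,"tz":0,"rx":0,"ry":0,"rz":0,"hand":8},{"tx":0,"ty":0,"tz":0,"rx":0,"ry":0,"rz":0,"hand":8},{"tx":0,"ty":0,"tz":0,"rx":0,"ry":0,"rz":0,"hand":8},{"tx":0,"ty":0,"tz":0,"rx":0,"ry":0,"rz":0,"hand":8}]}}

```text
time: 7.95
tool_pos: [0.5171, -0.0507, 0.1011]
tool_rot: [-0.458, -3.108, 0.002]
contact_force: [-2.6, -3.1, 1.4]
grip_width: 0.0116
grip_force: 29.9
```

```bash
python3 r.py
```

```text
t 7.95 p [ 0.5171 -0.0507  0.1011] yaw 163.24 F [-2.59 -3.06  1.35] M [-0.803  0.156  0.029] q6eff -0.017 q6 -1.478 g 0.0116 29.9
```

It has the bar at 11.6 mm, so the fingertips really end about 20 mm short of the reported TCP. I regrasp 7 mm deeper.

{"fn": "servo_tool", "kwargs": {"targets": [{"tx":0,"ty":0,"tz":0,"rx":0,"ry":0,"rz":0,"hand":35},{"tx":0,"ty":0,"tz":0,"rx":0,"ry":0,"rz":0,"hand":35},{"tx":0,"ty":0.4,"tz":2,"rx":0,"ry":0,"rz":0,"hand":35},{"tx":0,"ty":0.4,"tz":2,"rx":0,"ry":0,"rz":0,"hand":35},{"tx":0,"ty":0,"tz":3,"rx":0,"ry":0,"rz":0,"hand":35},{"tx":0,"ty":0,"tz":0,"rx":0,"ry":0,"rz":0,"hand":8},{"tx":0,"ty":0,"tz":0,"rx":0,"ry":0,"rz":0,"hand":8},{"tx":0,"ty":0,"tz":0,"rx":0,"ry":0,"rz":0,"hand":8}]}}

```text
time: 8.75
tool_pos: [0.5175, -0.0492, 0.094]
tool_rot: [0.458, 3.108, 0.0]
contact_force: [-0.3, 0.1, -0.8]
grip_width: 0.0167
grip_force: 0.0
```

{"fn": "servo_tool", "kwargs": {"targets": [{"tx":0,"ty":0,"tz":0,"rx":0,"ry":0,"rz":0,"hand":8},{"tx":0,"ty":0,"tz":0,"rx":0,"ry":0,"rz":0,"hand":8},{"tx":0,"ty":0,"tz":0,"rx":0,"ry":0,"rz":0,"hand":8},{"tx":0,"ty":0,"tz":0,"rx":0,"ry":0,"rz":0.5,"hand":8},{"tx":0,"ty":0,"tz":0,"rx":0,"ry":0,"rz":0.5,"hand":8},{"tx":0,"ty":0,"tz":0,"rx":0,"ry":0,"rz":1,"hand":8},{"tx":0,"ty":0,"tz":0,"rx":0,"ry":0,"rz":1,"hand":8},{"tx":0,"ty":0,"tz":0,"rx":0,"ry":0,"rz":1,"hand":8}]}}

```text
time: 9.55
tool_pos: [0.5171, -0.0505, 0.094]
tool_rot: [-0.566, -3.09, 0.005]
contact_force: [-1.8, -5.9, 0.3]
grip_width: 0.0119
grip_force: 30.0
```

```bash
python3 r.py
```

```text
t 9.55 p [ 0.5171 -0.0505  0.094 ] yaw 159.24 F [-1.83 -5.92  0.28] M [-0.821  0.125  0.23 ] q6eff 0.053 q6 -1.406 g 0.0119 30.0
```

{"fn": "servo_tool", "kwargs": {"targets": [{"tx":0,"ty":-1,"tz":0,"rx":0,"ry":0,"rz":2,"hand":8},{"tx":0,"ty":0,"tz":0,"rx":0,"ry":0,"rz":2,"hand":8},{"tx":0,"ty":0,"tz":0,"rx":0,"ry":0,"rz":2,"hand":8},{"tx":0,"ty":0,"tz":0,"rx":0,"ry":0,"rz":2,"hand":8},{"tx":0,"ty":0,"tz":0,"rx":0,"ry":0,"rz":2,"hand":8},{"tx":0,"ty":0,"tz":0,"rx":0,"ry":0,"rz":2,"hand":8},{"tx":0,"ty":0,"tz":0,"rx":0,"ry":0,"rz":2,"hand":8},{"tx":0,"ty":0,"tz":0,"rx":0,"ry":0,"rz":1,"hand":8}]}}

```text
time: 10.35
tool_pos: [0.5171, -0.0506, 0.094]
tool_rot: [0.966, 2.989, -0.001]
contact_force: [-0.2, -2.6, -1.2]
grip_width: 0.0118
grip_force: 30.0
```

```bash
python3 r.py
```

```text
t 10.35 p [ 0.5171 -0.0506  0.094 ] yaw 144.2 F [-0.24 -2.59 -1.17] M [-0.48  -0.094  0.169] q6eff 0.05 q6 -1.146 g 0.0118 30.0
```

{"fn": "servo_tool", "kwargs": {"targets": [{"tx":0,"ty":0,"tz":0,"rx":0,"ry":0,"rz":2,"hand":8},{"tx":0,"ty":0,"tz":0,"rx":0,"ry":0,"rz":2,"hand":8},{"tx":0,"ty":0,"tz":0,"rx":0,"ry":0,"rz":2,"hand":8},{"tx":0,"ty":0,"tz":0,"rx":0,"ry":0,"rz":2,"hand":8},{"tx":0,"ty":0,"tz":0,"rx":0,"ry":0,"rz":2,"hand":8},{"tx":0,"ty":0,"tz":0,"rx":0,"ry":0,"rz":1,"hand":8},{"tx":0,"ty":0,"tz":0,"rx":0,"ry":0,"rz":1,"hand":8},{"tx":0,"ty":0,"tz":0,"rx":0,"ry":0,"rz":1,"hand":8}]}}

```text
time: 11.15
tool_pos: [0.5172, -0.0504, 0.094]
tool_rot: [1.298, 2.861, -0.001]
contact_force: [-0.5, -4.5, -0.2]
grip_width: 0.0119
grip_force: 30.0
```

```bash
python3 r.py
```

```text
t 11.15 p [ 0.5172 -0.0504  0.094 ] yaw 131.19 F [-0.47 -4.54 -0.17] M [-0.65  -0.131  0.198] q6eff 0.028 q6 -0.919 g 0.0119 30.0
```

Drag baseline Mz is about 0.18 at a knob angle of about 0.77 rad. Now I search in 4.8° steps.

{"fn": "servo_tool", "kwargs": {"targets": [{"tx":-0.6,"ty":-0.5,"tz":0,"rx":0,"ry":0,"rz":0.6,"hand":8},{"tx":0,"ty":0,"tz":0,"rx":0,"ry":0,"rz":0.6,"hand":8},{"tx":0,"ty":0,"tz":0,"rx":0,"ry":0,"rz":0.6,"hand":8},{"tx":0,"ty":0,"tz":0,"rx":0,"ry":0,"rz":0.6,"hand":8},{"tx":0,"ty":0,"tz":0,"rx":0,"ry":0,"rz":0.6,"hand":8},{"tx":0,"ty":0,"tz":0,"rx":0,"ry":0,"rz":0.6,"hand":8},{"tx":0,"ty":0,"tz":0,"rx":0,"ry":0,"rz":0.6,"hand":8},{"tx":0,"ty":0,"tz":0,"rx":0,"ry":0,"rz":0.6,"hand":8}]}}

```text
time: 11.95
tool_pos: [0.5172, -0.0507, 0.094]
tool_rot: [-1.417, -2.804, -0.001]
contact_force: [1.1, -0.1, 0.5]
grip_width: 0.0119
grip_force: 30.0
```

```bash
python3 r.py
```

```text
t 11.95 p [ 0.5172 -0.0507  0.094 ] yaw 126.4 F [ 1.09 -0.12  0.48] M [ 0.165 -0.113  0.183] q6eff 0.133 q6 -0.837 g 0.0119 30.0
```

{"fn": "servo_tool", "kwargs": {"targets": [{"tx":0,"ty":0,"tz":0,"rx":0,"ry":0,"rz":0.6,"hand":8},{"tx":0,"ty":0,"tz":0,"rx":0,"ry":0,"rz":0.6,"hand":8},{"tx":0,"ty":0,"tz":0,"rx":0,"ry":0,"rz":0.6,"hand":8},{"tx":0,"ty":0,"tz":0,"rx":0,"ry":0,"rz":0.6,"hand":8},{"tx":0,"ty":0,"tz":0,"rx":0,"ry":0,"rz":0.6,"hand":8},{"tx":0,"ty":0,"tz":0,"rx":0,"ry":0,"rz":0.6,"hand":8},{"tx":0,"ty":0,"tz":0,"rx":0,"ry":0,"rz":0.6,"hand":8},{"tx":0,"ty":0,"tz":0,"rx":0,"ry":0,"rz":0.6,"hand":8}]}}

```text
time: 12.75
tool_pos: [0.5172, -0.0507, 0.094]
tool_rot: [1.533, 2.742, 0.001]
contact_force: [1.2, 2.3, 1.6]
grip_width: 0.0118
grip_force: 30.0
```

```bash
python3 r.py
```

```text
t 12.75 p [ 0.5172 -0.0507  0.094 ] yaw 121.59 F [1.17 2.3  1.57] M [ 0.507 -0.294  0.226] q6eff 0.123 q6 -0.753 g 0.0118 30.0
```

{"fn": "servo_tool", "kwargs": {"targets": [{"tx":0,"ty":0,"tz":0,"rx":0,"ry":0,"rz":0.6,"hand":8},{"tx":0,"ty":0,"tz":0,"rx":0,"ry":0,"rz":0.6,"hand":8},{"tx":0,"ty":0,"tz":0,"rx":0,"ry":0,"rz":0.6,"hand":8},{"tx":0,"ty":0,"tz":0,"rx":0,"ry":0,"rz":0.6,"hand":8},{"tx":0,"ty":0,"tz":0,"rx":0,"ry":0,"rz":0.6,"hand":8},{"tx":0,"ty":0,"tz":0,"rx":0,"ry":0,"rz":0.6,"hand":8},{"tx":0,"ty":0,"tz":0,"rx":0,"ry":0,"rz":0.6,"hand":8},{"tx":0,"ty":0,"tz":0,"rx":0,"ry":0,"rz":0.6,"hand":8}]}}

```text
time: 13.55
tool_pos: [0.5172, -0.0508, 0.094]
tool_rot: [1.646, 2.676, 0.0]
contact_force: [1.6, 4.0, 1.0]
grip_width: 0.0116
grip_force: 30.0
```

```bash
python3 r.py
```

```text
t 13.55 p [ 0.5172 -0.0508  0.094 ] yaw 116.79 F [1.63 4.02 0.98] M [ 0.71  -0.403  0.156] q6eff 0.077 q6 -0.669 g 0.0116 30.0
```

{"fn": "servo_tool", "kwargs": {"targets": [{"tx":0.3,"ty":0.2,"tz":0,"rx":0,"ry":0,"rz":0.6,"hand":8},{"tx":0,"ty":0,"tz":0,"rx":0,"ry":0,"rz":0.6,"hand":8},{"tx":0,"ty":0,"tz":0,"rx":0,"ry":0,"rz":0.6,"hand":8},{"tx":0,"ty":0,"tz":0,"rx":0,"ry":0,"rz":0.6,"hand":8},{"tx":0,"ty":0,"tz":0,"rx":0,"ry":0,"rz":0.6,"hand":8},{"tx":0,"ty":0,"tz":0,"rx":0,"ry":0,"rz":0.6,"hand":8},{"tx":0,"ty":0,"tz":0,"rx":0,"ry":0,"rz":0.6,"hand":8},{"tx":0,"ty":0,"tz":0,"rx":0,"ry":0,"rz":0.6,"hand":8}]}}

```text
time: 14.35
tool_pos: [0.5172, -0.0507, 0.094]
tool_rot: [1.757, 2.604, -0.0]
contact_force: [1.4, 1.2, 1.0]
grip_width: 0.0117
grip_force: 30.0
```

```bash
python3 r.py
```

```text
t 14.35 p [ 0.5172 -0.0507  0.094 ] yaw 112.0 F [1.44 1.17 0.98] M [ 0.346 -0.386  0.13 ] q6eff 0.051 q6 -0.585 g 0.0117 30.0
```

{"fn": "servo_tool", "kwargs": {"targets": [{"tx":0,"ty":0,"tz":0,"rx":0,"ry":0,"rz":0.6,"hand":8},{"tx":0,"ty":0,"tz":0,"rx":0,"ry":0,"rz":0.6,"hand":8},{"tx":0,"ty":0,"tz":0,"rx":0,"ry":0,"rz":0.6,"hand":8},{"tx":0,"ty":0,"tz":0,"rx":0,"ry":0,"rz":0.6,"hand":8},{"tx":0,"ty":0,"tz":0,"rx":0,"ry":0,"rz":0.6,"hand":8},{"tx":0,"ty":0,"tz":0,"rx":0,"ry":0,"rz":0.6,"hand":8},{"tx":0,"ty":0,"tz":0,"rx":0,"ry":0,"rz":0.6,"hand":8},{"tx":0,"ty":0,"tz":0,"rx":0,"ry":0,"rz":0.6,"hand":8}]}}

```text
time: 15.15
tool_pos: [0.5173, -0.0506, 0.094]
tool_rot: [1.864, 2.528, 0.0]
contact_force: [2.5, 1.0, 0.4]
grip_width: 0.0114
grip_force: 30.0
```

```bash
python3 r.py
```

```text
t 15.15 p [ 0.5173 -0.0506  0.094 ] yaw 107.2 F [2.48 0.99 0.45] M [ 0.135 -0.399  0.167] q6eff 0.107 q6 -0.501 g 0.0114 30.0
```

{"fn": "servo_tool", "kwargs": {"targets": [{"tx":0,"ty":0.3,"tz":0,"rx":0,"ry":0,"rz":0.6,"hand":8},{"tx":0,"ty":0,"tz":0,"rx":0,"ry":0,"rz":0.6,"hand":8},{"tx":0,"ty":0,"tz":0,"rx":0,"ry":0,"rz":0.6,"hand":8},{"tx":0,"ty":0,"tz":0,"rx":0,"ry":0,"rz":0.6,"hand":8},{"tx":0,"ty":0,"tz":0,"rx":0,"ry":0,"rz":0.6,"hand":8},{"tx":0,"ty":0,"tz":0,"rx":0,"ry":0,"rz":0.6,"hand":8},{"tx":0,"ty":0,"tz":0,"rx":0,"ry":0,"rz":0.6,"hand":8},{"tx":0,"ty":0,"tz":0,"rx":0,"ry":0,"rz":0.6,"hand":8}]}}

```text
time: 15.95
tool_pos: [0.5174, -0.0505, 0.094]
tool_rot: [-1.969, -2.448, 0.0]
contact_force: [-0.1, 0.3, 2.5]
grip_width: 0.0119
grip_force: 30.0
```

```bash
python3 r.py
```

```text
t 15.95 p [ 0.5174 -0.0505  0.094 ] yaw 102.4 F [-0.13  0.3   2.55] M [-0.044 -0.162  0.232] q6eff 0.122 q6 -0.417 g 0.0119 30.0
```

{"fn": "servo_tool", "kwargs": {"targets": [{"tx":0,"ty":0,"tz":0,"rx":0,"ry":0,"rz":0.6,"hand":8},{"tx":0,"ty":0,"tz":0,"rx":0,"ry":0,"rz":0.6,"hand":8},{"tx":0,"ty":0,"tz":0,"rx":0,"ry":0,"rz":0.6,"hand":8},{"tx":0,"ty":0,"tz":0,"rx":0,"ry":0,"rz":0.6,"hand":8},{"tx":0,"ty":0,"tz":0,"rx":0,"ry":0,"rz":0.6,"hand":8},{"tx":0,"ty":0,"tz":0,"rx":0,"ry":0,"rz":0.6,"hand":8},{"tx":0,"ty":0,"tz":0,"rx":0,"ry":0,"rz":0.6,"hand":8},{"tx":0,"ty":0,"tz":0,"rx":0,"ry":0,"rz":0.6,"hand":8}]}}

```text
time: 16.75
tool_pos: [0.5174, -0.0505, 0.094]
tool_rot: [2.069, 2.364, -0.0]
contact_force: [-0.1, -1.1, 2.9]
grip_width: 0.0118
grip_force: 30.0
```

```bash
python3 r.py
```

```text
t 16.75 p [ 0.5174 -0.0505  0.094 ] yaw 97.59 F [-0.12 -1.14  2.93] M [-0.217 -0.053  0.139] q6eff 0.073 q6 -0.333 g 0.0118 30.0
```

{"fn": "servo_tool", "kwargs": {"targets": [{"tx":0,"ty":0,"tz":0,"rx":0,"ry":0,"rz":0.6,"hand":8},{"tx":0,"ty":0,"tz":0,"rx":0,"ry":0,"rz":0.6,"hand":8},{"tx":0,"ty":0,"tz":0,"rx":0,"ry":0,"rz":0.6,"hand":8},{"tx":0,"ty":0,"tz":0,"rx":0,"ry":0,"rz":0.6,"hand":8},{"tx":0,"ty":0,"tz":0,"rx":0,"ry":0,"rz":0.6,"hand":8},{"tx":0,"ty":0,"tz":0,"rx":0,"ry":0,"rz":0.6,"hand":8},{"tx":0,"ty":0,"tz":0,"rx":0,"ry":0,"rz":0.6,"hand":8},{"tx":0,"ty":0,"tz":0,"rx":0,"ry":0,"rz":0.6,"hand":8}]}}

```text
time: 17.55
tool_pos: [0.5175, -0.0505, 0.094]
tool_rot: [2.167, 2.275, -0.0]
contact_force: [-0.6, -0.4, 2.7]
grip_width: 0.0119
grip_force: 30.0
```

```bash
python3 r.py
```

```text
t 17.55 p [ 0.5175 -0.0505  0.094 ] yaw 92.8 F [-0.57 -0.42  2.7 ] M [-0.243  0.009  0.15 ] q6eff 0.05 q6 -0.249 g 0.0119 30.0
```

{"fn": "servo_tool", "kwargs": {"targets": [{"tx":0,"ty":0,"tz":0,"rx":0,"ry":0,"rz":0.6,"hand":8},{"tx":0,"ty":0,"tz":0,"rx":0,"ry":0,"rz":0.6,"hand":8},{"tx":0,"ty":0,"tz":0,"rx":0,"ry":0,"rz":0.6,"hand":8},{"tx":0,"ty":0,"tz":0,"rx":0,"ry":0,"rz":0.6,"hand":8},{"tx":0,"ty":0,"tz":0,"rx":0,"ry":0,"rz":0.6,"hand":8},{"tx":0,"ty":0,"tz":0,"rx":0,"ry":0,"rz":0.6,"hand":8},{"tx":0,"ty":0,"tz":0,"rx":0,"ry":0,"rz":0.6,"hand":8},{"tx":0,"ty":0,"tz":0,"rx":0,"ry":0,"rz":0.6,"hand":8}]}}

```text
time: 18.35
tool_pos: [0.5175, -0.0505, 0.094]
tool_rot: [2.26, 2.182, 0.0]
contact_force: [0.8, -1.5, 3.8]
grip_width: 0.0112
grip_force: 30.0
```

```bash
python3 r.py
```

```text
t 18.35 p [ 0.5175 -0.0505  0.094 ] yaw 88.0 F [ 0.78 -1.48  3.75] M [-0.317 -0.038  0.16 ] q6eff 0.099 q6 -0.166 g 0.0112 30.0
```

{"fn": "servo_tool", "kwargs": {"targets": [{"tx":0,"ty":0,"tz":0,"rx":0,"ry":0,"rz":0.6,"hand":8},{"tx":0,"ty":0,"tz":0,"rx":0,"ry":0,"rz":0.6,"hand":8},{"tx":0,"ty":0,"tz":0,"rx":0,"ry":0,"rz":0.6,"hand":8},{"tx":0,"ty":0,"tz":0,"rx":0,"ry":0,"rz":0.6,"hand":8},{"tx":0,"ty":0,"tz":0,"rx":0,"ry":0,"rz":0.6,"hand":8},{"tx":0,"ty":0,"tz":0,"rx":0,"ry":0,"rz":0.6,"hand":8},{"tx":0,"ty":0,"tz":0,"rx":0,"ry":0,"rz":0.6,"hand":8},{"tx":0,"ty":0,"tz":0,"rx":0,"ry":0,"rz":0.6,"hand":8}]}}

```text
time: 19.15
tool_pos: [0.5175, -0.0505, 0.094]
tool_rot: [2.349, 2.086, 0.0]
contact_force: [0.1, -0.9, 2.1]
grip_width: 0.0117
grip_force: 30.0
```

```bash
python3 r.py
```

```text
t 19.15 p [ 0.5175 -0.0505  0.094 ] yaw 83.2 F [ 0.06 -0.93  2.07] M [-0.297 -0.175  0.259] q6eff 0.135 q6 -0.082 g 0.0117 30.0
```

{"fn": "servo_tool", "kwargs": {"targets": [{"tx":0,"ty":0,"tz":0,"rx":0,"ry":0,"rz":0.6,"hand":8},{"tx":0,"ty":0,"tz":0,"rx":0,"ry":0,"rz":0.6,"hand":8},{"tx":0,"ty":0,"tz":0,"rx":0,"ry":0,"rz":0.6,"hand":8},{"tx":0,"ty":0,"tz":0,"rx":0,"ry":0,"rz":0.6,"hand":8},{"tx":0,"ty":0,"tz":0,"rx":0,"ry":0,"rz":0.6,"hand":8},{"tx":0,"ty":0,"tz":0,"rx":0,"ry":0,"rz":0.6,"hand":8},{"tx":0,"ty":0,"tz":0,"rx":0,"ry":0,"rz":0.6,"hand":8},{"tx":0,"ty":0,"tz":0,"rx":0,"ry":0,"rz":0.6,"hand":8}]}}

```text
time: 19.95
tool_pos: [0.5175, -0.0505, 0.094]
tool_rot: [2.435, 1.985, 0.0]
contact_force: [1.3, -2.8, 2.1]
grip_width: 0.0115
grip_force: 30.0
```

```bash
python3 r.py
```

```text
t 19.95 p [ 0.5175 -0.0505  0.094 ] yaw 78.39 F [ 1.29 -2.8   2.09] M [-0.377 -0.224  0.198] q6eff 0.087 q6 0.002 g 0.0115 30.0
```

{"fn": "servo_tool", "kwargs": {"targets": [{"tx":0,"ty":0,"tz":0,"rx":0,"ry":0,"rz":0.6,"hand":8},{"tx":0,"ty":0,"tz":0,"rx":0,"ry":0,"rz":0.6,"hand":8},{"tx":0,"ty":0,"tz":0,"rx":0,"ry":0,"rz":0.6,"hand":8},{"tx":0,"ty":0,"tz":0,"rx":0,"ry":0,"rz":0.6,"hand":8},{"tx":0,"ty":0,"tz":0,"rx":0,"ry":0,"rz":0.6,"hand":8},{"tx":0,"ty":0,"tz":0,"rx":0,"ry":0,"rz":0.6,"hand":8},{"tx":0,"ty":0,"tz":0,"rx":0,"ry":0,"rz":0.6,"hand":8},{"tx":0,"ty":0,"tz":0,"rx":0,"ry":0,"rz":0.6,"hand":8}]}}

```text
time: 20.75
tool_pos: [0.5175, -0.0505, 0.094]
tool_rot: [2.516, 1.882, 0.0]
contact_force: [1.1, -1.8, 2.1]
grip_width: 0.0119
grip_force: 30.0
```

```bash
python3 r.py
```

```text
t 20.75 p [ 0.5175 -0.0505  0.094 ] yaw 73.59 F [ 1.11 -1.82  2.14] M [-0.406 -0.374  0.128] q6eff 0.044 q6 0.086 g 0.0119 30.0
```

{"fn": "servo_tool", "kwargs": {"targets": [{"tx":0,"ty":0,"tz":0,"rx":0,"ry":0,"rz":0.6,"hand":8},{"tx":0,"ty":0,"tz":0,"rx":0,"ry":0,"rz":0.6,"hand":8},{"tx":0,"ty":0,"tz":0,"rx":0,"ry":0,"rz":0.6,"hand":8},{"tx":0,"ty":0,"tz":0,"rx":0,"ry":0,"rz":0.6,"hand":8},{"tx":0,"ty":0,"tz":0,"rx":0,"ry":0,"rz":0.6,"hand":8},{"tx":0,"ty":0,"tz":0,"rx":0,"ry":0,"rz":0.6,"hand":8},{"tx":0,"ty":0,"tz":0,"rx":0,"ry":0,"rz":0.6,"hand":8},{"tx":0,"ty":0,"tz":0,"rx":0,"ry":0,"rz":0.6,"hand":8}]}}

```text
time: 21.55
tool_pos: [0.5175, -0.0505, 0.094]
tool_rot: [2.592, 1.775, 0.0]
contact_force: [2.0, -1.7, 2.6]
grip_width: 0.0116
grip_force: 30.0
```

```bash
python3 r.py
```

```text
t 21.55 p [ 0.5175 -0.0505  0.094 ] yaw 68.79 F [ 1.98 -1.69  2.62] M [-0.358 -0.369  0.049] q6eff -0.021 q6 0.17 g 0.0116 30.0
```

Mz fell to 0.05, which is probably the notch. I nudge 1.5° on and read again.

{"fn": "servo_tool", "kwargs": {"targets": [{"tx":0,"ty":0,"tz":0,"rx":0,"ry":0,"rz":0.3,"hand":8},{"tx":0,"ty":0,"tz":0,"rx":0,"ry":0,"rz":0.3,"hand":8},{"tx":0,"ty":0,"tz":0,"rx":0,"ry":0,"rz":0.3,"hand":8},{"tx":0,"ty":0,"tz":0,"rx":0,"ry":0,"rz":0.3,"hand":8},{"tx":0,"ty":0,"tz":0,"rx":0,"ry":0,"rz":0.3,"hand":8},{"tx":0,"ty":0,"tz":0,"rx":0,"ry":0,"rz":0,"hand":8},{"tx":0,"ty":0,"tz":0,"rx":0,"ry":0,"rz":0,"hand":8},{"tx":0,"ty":0,"tz":0,"rx":0,"ry":0,"rz":0,"hand":8}]}}

```text
time: 22.35
tool_pos: [0.5175, -0.0505, 0.094]
tool_rot: [-2.615, -1.742, -0.0]
contact_force: [1.7, -1.9, 2.0]
grip_width: 0.0121
grip_force: 30.0
```

```bash
python3 r.py
```

```text
t 22.35 p [ 0.5175 -0.0505  0.094 ] yaw 67.33 F [ 1.7  -1.89  2.04] M [-0.388 -0.369 -0.097] q6eff -0.088 q6 0.195 g 0.0121 30.0
```

The moment is now negative, so the knob is pulling itself onward into the notch. I follow it.

{"fn": "servo_tool", "kwargs": {"targets": [{"tx":0,"ty":0,"tz":0,"rx":0,"ry":0,"rz":0.4,"hand":8},{"tx":0,"ty":0,"tz":0,"rx":0,"ry":0,"rz":0.4,"hand":8},{"tx":0,"ty":0,"tz":0,"rx":0,"ry":0,"rz":0.4,"hand":8},{"tx":0,"ty":0,"tz":0,"rx":0,"ry":0,"rz":0.4,"hand":8},{"tx":0,"ty":0,"tz":0,"rx":0,"ry":0,"rz":0.4,"hand":8},{"tx":0,"ty":0,"tz":0,"rx":0,"ry":0,"rz":0,"hand":8},{"tx":0,"ty":0,"tz":0,"rx":0,"ry":0,"rz":0,"hand":8},{"tx":0,"ty":0,"tz":0,"rx":0,"ry":0,"rz":0,"hand":8}]}}

```text
time: 23.15
tool_pos: [0.5174, -0.0505, 0.094]
tool_rot: [-2.645, -1.696, 0.0]
contact_force: [1.1, -2.3, 2.2]
grip_width: 0.0118
grip_force: 30.0
```

```bash
python3 r.py
```

```text
t 23.15 p [ 0.5174 -0.0505  0.094 ] yaw 65.33 F [ 1.07 -2.3   2.23] M [-0.387 -0.327 -0.119] q6eff -0.16 q6 0.23 g 0.0118 30.0
```

{"fn": "servo_tool", "kwargs": {"targets": [{"tx":0,"ty":0,"tz":0,"rx":0,"ry":0,"rz":0.4,"hand":8},{"tx":0,"ty":0,"tz":0,"rx":0,"ry":0,"rz":0.4,"hand":8},{"tx":0,"ty":0,"tz":0,"rx":0,"ry":0,"rz":0.4,"hand":8},{"tx":0,"ty":0,"tz":0,"rx":0,"ry":0,"rz":0.4,"hand":8},{"tx":0,"ty":0,"tz":0,"rx":0,"ry":0,"rz":0.4,"hand":8},{"tx":0,"ty":0,"tz":0,"rx":0,"ry":0,"rz":0,"hand":8},{"tx":0,"ty":0,"tz":0,"rx":0,"ry":0,"rz":0,"hand":8},{"tx":0,"ty":0,"tz":0,"rx":0,"ry":0,"rz":0,"hand":8}]}}

```text
time: 23.95
tool_pos: [0.5175, -0.0505, 0.094]
tool_rot: [2.673, 1.649, 0.0]
contact_force: [2.3, -2.1, 2.7]
grip_width: 0.0117
grip_force: 30.0
```

```bash
python3 r.py
```

```text
t 23.95 p [ 0.5175 -0.0505  0.094 ] yaw 63.35 F [ 2.29 -2.07  2.66] M [-0.561 -0.465  0.111] q6eff 0.088 q6 0.265 g 0.0117 30.0
```

The torque changes sign near yaw 64°, so the knob is in the notch. Now I push it down.

{"fn": "servo_tool", "kwargs": {"targets": [{"tx":0,"ty":0,"tz":1.5,"rx":0,"ry":0,"rz":-0.4,"hand":8},{"tx":0,"ty":0,"tz":1.5,"rx":0,"ry":0,"rz":0,"hand":8},{"tx":0,"ty":0,"tz":1.5,"rx":0,"ry":0,"rz":0,"hand":8},{"tx":0,"ty":0,"tz":1.5,"rx":0,"ry":0,"rz":0,"hand":8},{"tx":0,"ty":0,"tz":1.5,"rx":0,"ry":0,"rz":0,"hand":8},{"tx":0,"ty":0,"tz":1.5,"rx":0,"ry":0,"rz":0,"hand":8},{"tx":0,"ty":0,"tz":1.5,"rx":0,"ry":0,"rz":0,"hand":8},{"tx":0,"ty":0,"tz":0.5,"rx":0,"ry":0,"rz":0,"hand":8}]}}

```text
time: 24.75
tool_pos: [0.5177, -0.0505, 0.0839]
tool_rot: [2.668, 1.659, -0.0]
contact_force: [-1.9, -2.0, 12.0]
grip_width: 0.0119
grip_force: 30.0
```

```bash
python3 r.py
```

```text
t 24.75 p [ 0.5177 -0.0505  0.0839] yaw 63.74 F [-1.89 -2.02 12.05] M [-0.427  0.186 -0.036] q6eff -0.033 q6 0.258 g 0.0119 30.0
```

{"fn": "servo_tool", "kwargs": {"targets": [{"tx":0,"ty":0,"tz":1,"rx":0,"ry":0,"rz":0,"hand":8},{"tx":0,"ty":0,"tz":1,"rx":0,"ry":0,"rz":0,"hand":8},{"tx":0,"ty":0,"tz":1,"rx":0,"ry":0,"rz":0,"hand":8},{"tx":0,"ty":0,"tz":0,"rx":0,"ry":0,"rz":0,"hand":8},{"tx":0,"ty":0,"tz":0,"rx":0,"ry":0,"rz":0,"hand":8},{"tx":0,"ty":0,"tz":0,"rx":0,"ry":0,"rz":0,"hand":8},{"tx":0,"ty":0,"tz":0,"rx":0,"ry":0,"rz":0,"hand":8},{"tx":0,"ty":0,"tz":0,"rx":0,"ry":0,"rz":0,"hand":8}]}}

```text
time: 25.55
tool_pos: [0.518, -0.0506, 0.0837]
tool_rot: [2.668, 1.659, -0.0]
contact_force: [-7.2, -1.4, 21.7]
grip_width: 0.0114
grip_force: 30.0
```

```bash
python3 r.py
```

```text
t 25.55 p [ 0.518  -0.0506  0.0837] yaw 63.75 F [-7.15 -1.42 21.72] M [-0.262  1.368 -0.071] q6eff -0.051 q6 0.258 g 0.0114 30.0
```

The knob bottomed out: 10 mm of travel, then a hard stop. I relax, release, lift, and check a picture while moving over behind the lid bar.

{"fn": "servo_tool", "kwargs": {"targets": [{"tx":0,"ty":0,"tz":-1,"rx":0,"ry":0,"rz":0,"hand":8},{"tx":0,"ty":0,"tz":-1,"rx":0,"ry":0,"rz":0,"hand":8},{"tx":0,"ty":0,"tz":-1,"rx":0,"ry":0,"rz":0,"hand":8},{"tx":0,"ty":0,"tz":0,"rx":0,"ry":0,"rz":0,"hand":40},{"tx":0,"ty":0,"tz":0,"rx":0,"ry":0,"rz":0,"hand":40},{"tx":0,"ty":0,"tz":0,"rx":0,"ry":0,"rz":0,"hand":40},{"tx":0,"ty":0,"tz":0,"rx":0,"ry":0,"rz":0,"hand":40},{"tx":0,"ty":0,"tz":0,"rx":0,"ry":0,"rz":0,"hand":40}]}}

```text
time: 26.35
tool_pos: [0.5169, -0.0502, 0.0823]
tool_rot: [-2.667, -1.658, 0.001]
contact_force: [0.3, -0.9, -0.3]
grip_width: 0.0395
grip_force: 0.0
```

{"fn": "servo_tool", "kwargs": {"targets": [{"tx":0,"ty":0,"tz":-7,"rx":0,"ry":0,"rz":0,"hand":40},{"tx":0,"ty":0,"tz":-7,"rx":0,"ry":0,"rz":0,"hand":40},{"tx":0,"ty":0,"tz":-7,"rx":0,"ry":0,"rz":0,"hand":40},{"tx":0,"ty":0,"tz":-7,"rx":0,"ry":0,"rz":0,"hand":40},{"tx":0,"ty":0,"tz":-7,"rx":0,"ry":0,"rz":0,"hand":40},{"tx":0,"ty":0,"tz":-7,"rx":0,"ry":0,"rz":0,"hand":40},{"tx":0,"ty":0,"tz":-7,"rx":0,"ry":0,"rz":0,"hand":40},{"tx":0,"ty":0,"tz":-7,"rx":0,"ry":0,"rz":0,"hand":40}]}}

```text
time: 27.15
tool_pos: [0.5174, -0.0504, 0.1396]
tool_rot: [-2.668, -1.659, -0.0]
contact_force: [-0.1, 1.0, 0.0]
grip_width: 0.0403
grip_force: 0.0
```

{"fn": "servo_tool", "kwargs": {"targets": [{"tx":0,"ty":0,"tz":0,"rx":0,"ry":0,"rz":-7.2,"hand":0},{"tx":0,"ty":0,"tz":0,"rx":0,"ry":0,"rz":-7.2,"hand":0},{"tx":0,"ty":0,"tz":0,"rx":0,"ry":0,"rz":-7.2,"hand":0},{"tx":24.5,"ty":0,"tz":0,"rx":0,"ry":0,"rz":0,"hand":0},{"tx":24.5,"ty":0,"tz":0,"rx":0,"ry":0,"rz":0,"hand":0},{"tx":24.5,"ty":0,"tz":0,"rx":0,"ry":0,"rz":0,"hand":0},{"tx":24.5,"ty":0,"tz":0,"rx":0,"ry":0,"rz":0,"hand":0},{"tx":24.5,"ty":0,"tz":0,"rx":0,"ry":0,"rz":0,"hand":0}]}}

```text
time: 27.95
tool_pos: [0.5274, 0.0726, 0.1393]
tool_rot: [2.31, 2.129, 0.0]
contact_force: [0.2, -0.1, 0.3]
grip_width: 0.0006
grip_force: 0.0
```

Run:
```python
from h import *
exec(open("r.py").read())
a=read_camera("side")[130:330,210:410]; b=read_camera("wrist")[100:280,197:437]
cv2.imwrite("pics/c5.png",np.hstack([cv2.resize(a,(400,400)),cv2.resize(b,(400,300)),][:1]+[np.vstack([cv2.resize(b,(400,300)),np.zeros((100,400,3),np.uint8)])]))
```

```text
t 27.95 p [0.5274 0.0726 0.1393] yaw 85.34 F [ 0.2  -0.13  0.3 ] M [-0.048 -0.074  0.001] q6eff -0.38 q6 0.117 g 0.0006 0.0
```

View pics/c5.png

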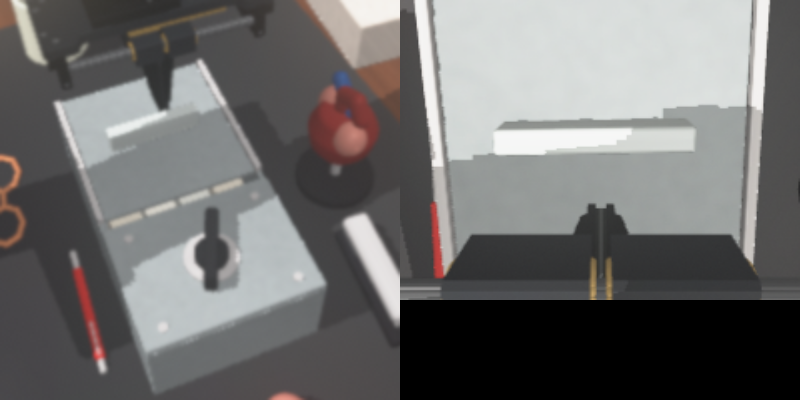

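The knob is down, with its bar nearly along the safe's y. The fingers are centred just behind the lid bar, so I lower them.

{"fn": "servo_tool", "kwargs": {"targets": [{"tx":0,"ty":0,"tz":10,"rx":0,"ry":0,"rz":0,"hand":0},{"tx":0,"ty":0,"tz":10,"rx":0,"ry":0,"rz":0,"hand":0},{"tx":0,"ty":0,"tz":10,"rx":0,"ry":0,"rz":0,"hand":0},{"tx":0,"ty":0,"tz":10,"rx":0,"ry":0,"rz":0,"hand":0},{"tx":0,"ty":0,"tz":8,"rx":0,"ry":0,"rz":0,"hand":0},{"tx":0,"ty":0,"tz":6,"rx":0,"ry":0,"rz":0,"hand":0},{"tx":0,"ty":0,"tz":5,"rx":0,"ry":0,"rz":0,"hand":0},{"tx":0,"ty":0,"tz":3,"rx":0,"ry":0,"rz":0,"hand":0}]}}

```text
time: 28.85
tool_pos: [0.5273, 0.0716, 0.0765]
tool_rot: [-2.31, -2.129, 0.0]
contact_force: [-0.3, -0.3, -0.7]
grip_width: 0.0005
grip_force: 0.0
```

{"fn": "servo_tool", "kwargs": {"targets": [{"tx":3,"ty":0,"tz":0,"rx":0,"ry":0,"rz":0,"hand":0},{"tx":3,"ty":0,"tz":0,"rx":0,"ry":0,"rz":0,"hand":0},{"tx":2,"ty":0,"tz":0,"rx":0,"ry":0,"rz":0,"hand":0},{"tx":2,"ty":0,"tz":0,"rx":0,"ry":0,"rz":0,"hand":0},{"tx":2,"ty":0,"tz":0,"rx":0,"ry":0,"rz":0,"hand":0},{"tx":2,"ty":0,"tz":0,"rx":0,"ry":0,"rz":0,"hand":0},{"tx":2,"ty":0,"tz":0,"rx":0,"ry":0,"rz":0,"hand":0},{"tx":2,"ty":0,"tz":0,"rx":0,"ry":0,"rz":0,"hand":0}]}}

```text
time: 29.65
tool_pos: [0.5291, 0.0896, 0.0772]
tool_rot: [2.31, 2.129, 0.0]
contact_force: [-0.7, -1.9, 1.3]
grip_width: 0.0001
grip_force: 1.1
```

```bash
python3 r.py
```

```text
t 29.65 p [0.5291 0.0896 0.0772] yaw 85.34 F [-0.7  -1.89  1.35] M [-0.41 -0.02  0.06] q6eff -0.018 q6 0.149 g 0.0001 1.1
```

Light contact at about 2 N and the lid is yielding. I carry on.

{"fn": "servo_tool", "kwargs": {"targets": [{"tx":3,"ty":0,"tz":0,"rx":0,"ry":0,"rz":0,"hand":0},{"tx":4,"ty":0,"tz":0,"rx":0,"ry":0,"rz":0,"hand":0},{"tx":4,"ty":0,"tz":0,"rx":0,"ry":0,"rz":0,"hand":0},{"tx":4,"ty":0,"tz":0,"rx":0,"ry":0,"rz":0,"hand":0},{"tx":4,"ty":0,"tz":0,"rx":0,"ry":0,"rz":0,"hand":0},{"tx":4,"ty":0,"tz":0,"rx":0,"ry":0,"rz":0,"hand":0},{"tx":4,"ty":0,"tz":0,"rx":0,"ry":0,"rz":0,"hand":0},{"tx":3,"ty":0,"tz":0,"rx":0,"ry":0,"rz":0,"hand":0}]}}

```text
time: 30.45
tool_pos: [0.5311, 0.1199, 0.0768]
tool_rot: [-2.309, -2.129, 0.001]
contact_force: [-1.5, -1.2, 1.7]
grip_width: 0.0005
grip_force: 1.1
```

```bash
python3 r.py
```

```text
t 30.45 p [0.5311 0.1199 0.0768] yaw 85.36 F [-1.53 -1.16  1.74] M [-0.375  0.083 -0.04 ] q6eff -0.013 q6 0.204 g 0.0005 1.1
```

{"fn": "servo_tool", "kwargs": {"targets": [{"tx":5,"ty":0,"tz":0,"rx":0,"ry":0,"rz":0,"hand":0},{"tx":5,"ty":0,"tz":0,"rx":0,"ry":0,"rz":0,"hand":0},{"tx":5,"ty":0,"tz":0,"rx":0,"ry":0,"rz":0,"hand":0},{"tx":5,"ty":0,"tz":0,"rx":0,"ry":0,"rz":0,"hand":0},{"tx":5,"ty":0,"tz":0,"rx":0,"ry":0,"rz":0,"hand":0},{"tx":5,"ty":0,"tz":0,"rx":0,"ry":0,"rz":0,"hand":0},{"tx":3,"ty":0,"tz":0,"rx":0,"ry":0,"rz":0,"hand":0},{"tx":2,"ty":0,"tz":0,"rx":0,"ry":0,"rz":0,"hand":0}]}}

```text
time: 31.25
tool_pos: [0.5339, 0.1547, 0.0767]
tool_rot: [-2.309, -2.13, 0.001]
contact_force: [-1.6, -1.4, 0.0]
grip_width: 0.0007
grip_force: 1.1
```

{"fn": "servo_tool", "kwargs": {"targets": [{"tx":1,"ty":0,"tz":0,"rx":0,"ry":0,"rz":0,"hand":0},{"tx":1,"ty":0,"tz":0,"rx":0,"ry":0,"rz":0,"hand":0},{"tx":1,"ty":0,"tz":0,"rx":0,"ry":0,"rz":0,"hand":0},{"tx":1,"ty":0,"tz":0,"rx":0,"ry":0,"rz":0,"hand":0},{"tx":1,"ty":0,"tz":0,"rx":0,"ry":0,"rz":0,"hand":0},{"tx":1,"ty":0,"tz":0,"rx":0,"ry":0,"rz":0,"hand":0},{"tx":1,"ty":0,"tz":0,"rx":0,"ry":0,"rz":0,"hand":0},{"tx":0,"ty":0,"tz":0,"rx":0,"ry":0,"rz":0,"hand":0}]}}

```text
time: 32.05
tool_pos: [0.5349, 0.1615, 0.077]
tool_rot: [2.31, 2.129, 0.001]
contact_force: [-1.2, -1.5, -0.7]
grip_width: 0.0006
grip_force: 0.8
```

```bash
python3 r.py
```

```text
t 32.05 p [0.5349 0.1615 0.077 ] yaw 85.35 F [-1.23 -1.48 -0.66] M [-0.265  0.072  0.029] q6eff 0.022 q6 0.278 g 0.0006 0.8
```

{"fn": "servo_tool", "kwargs": {"targets": [{"tx":1,"ty":0,"tz":0,"rx":0,"ry":0,"rz":0,"hand":0},{"tx":1,"ty":0,"tz":0,"rx":0,"ry":0,"rz":0,"hand":0},{"tx":1,"ty":0,"tz":0,"rx":0,"ry":0,"rz":0,"hand":0},{"tx":1,"ty":0,"tz":0,"rx":0,"ry":0,"rz":0,"hand":0},{"tx":1,"ty":0,"tz":0,"rx":0,"ry":0,"rz":0,"hand":0},{"tx":1,"ty":0,"tz":0,"rx":0,"ry":0,"rz":0,"hand":0},{"tx":0,"ty":0,"tz":0,"rx":0,"ry":0,"rz":0,"hand":0},{"tx":0,"ty":0,"tz":0,"rx":0,"ry":0,"rz":0,"hand":0}]}}

```text
time: 32.85
tool_pos: [0.5351, 0.1661, 0.077]
tool_rot: [2.308, 2.129, -0.003]
contact_force: [-1.5, -6.3, 0.6]
grip_width: 0.0003
grip_force: 3.2
```

```bash
python3 r.py
```

```text
t 32.85 p [0.5351 0.1661 0.077 ] yaw 85.37 F [-1.46 -6.27  0.58] M [-1.158  0.171  0.004] q6eff 0.038 q6 0.289 g 0.0003 3.2
```

The force has risen to 6 N near the expected end. I confirm with 1 mm more, back off, lift and look.

{"fn": "servo_tool", "kwargs": {"targets": [{"tx":0.5,"ty":0,"tz":0,"rx":0,"ry":0,"rz":0,"hand":0},{"tx":0.5,"ty":0,"tz":0,"rx":0,"ry":0,"rz":0,"hand":0},{"tx":0,"ty":0,"tz":0,"rx":0,"ry":0,"rz":0,"hand":0},{"tx":0,"ty":0,"tz":0,"rx":0,"ry":0,"rz":0,"hand":0},{"tx":0,"ty":0,"tz":0,"rx":0,"ry":0,"rz":0,"hand":0},{"tx":0,"ty":0,"tz":0,"rx":0,"ry":0,"rz":0,"hand":0},{"tx":0,"ty":0,"tz":0,"rx":0,"ry":0,"rz":0,"hand":0},{"tx":0,"ty":0,"tz":0,"rx":0,"ry":0,"rz":0,"hand":0}]}}

```text
time: 33.65
tool_pos: [0.5351, 0.1661, 0.0771]
tool_rot: [2.307, 2.128, -0.006]
contact_force: [-2.1, -9.0, 1.4]
grip_width: 0.0005
grip_force: 4.8
```

{"fn": "servo_tool", "kwargs": {"targets": [{"tx":-4,"ty":0,"tz":0,"rx":0,"ry":0,"rz":0,"hand":0},{"tx":-6,"ty":0,"tz":0,"rx":0,"ry":0,"rz":0,"hand":0},{"tx":0,"ty":0,"tz":-15,"rx":0,"ry":0,"rz":0,"hand":0},{"tx":0,"ty":0,"tz":-25,"rx":0,"ry":0,"rz":0,"hand":0},{"tx":0,"ty":0,"tz":-30,"rx":0,"ry":0,"rz":0,"hand":0},{"tx":-20,"ty":0,"tz":-30,"rx":0,"ry":0,"rz":0,"hand":0},{"tx":-30,"ty":0,"tz":-30,"rx":0,"ry":0,"rz":0,"hand":0},{"tx":-20,"ty":0,"tz":-20,"rx":0,"ry":0,"rz":0,"hand":0}]}}

```text
time: 34.45
tool_pos: [0.5299, 0.088, 0.2315]
tool_rot: [2.307, 2.128, 0.007]
contact_force: [0.8, 1.2, 0.0]
grip_width: 0.0003
grip_force: 0.0
```

Run:
```python
from h import *
exec(open("r.py").read())
b=read_camera("wrist"); a=read_camera("side")[100:350,180:430]
nets.cut_out("lid_bar","side")
cv2.imwrite("pics/c6.png",np.hstack([cv2.resize(a,(400,400)),cv2.resize(b[:, 120:520],(400,400))]))
```

```text
t 34.45 p [0.5299 0.088  0.2315] yaw 85.36 F [0.82 1.24 0.04] M [-0.006 -0.112 -0.029] q6eff 0.239 q6 0.145 g 0.0003 0.0
```

View pics/c6.png

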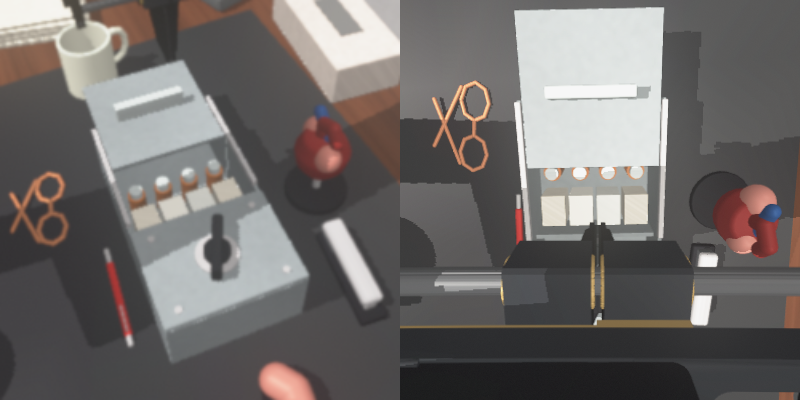

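The lid is open against its stop, with the vials visible. The knob is still down and the other things stand where they were, so I hand in.

```bash
python3 -c "
from workcell import bot
print(bot.finish_job())"
```

```text
the job is handed in; nothing more can be done
None
```

The safe is open: I turned the knob clockwise to its notch (about 1.9 rad), pushed it fully down and left it there, slid the lid to its end stop without forcing it, left the other things where they were, and handed the job in at about 35 s (the hand-in returned no verdict).

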